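Hold the end panel on the filter box

ROBOT

A 6-joint arm with a two-finger parallel gripper is mounted at the origin on the work surface. World frame = base frame: x ahead of the robot, y to its left, z up, the work surface at z = 0. Lengths are in m, angles in rad, forces in N, time in s.
With the tool pointing down it reaches from about 0.4 to 0.825 m from the base axis. Payload 7 kg.
Tool frame: the origin (TCP) lies at the centre of the arm's flange, where the gripper is bolted on; the fingertips stand 178 mm ahead of it and the grasp point (between the pads) lies arm.tcp_to_grasp ahead of it (arm.tcp_to_grasp is the distance from the TCP to the grasp point, in m); z points along the fingers, y is the direction in which the jaws open and shut (so a half turn about z gives the same grasp; the last joint's range is limited). The gripper opens to 88 mm and grips with 3 to 60 N. Pads are 19 mm wide; open, the fingers measure 130 mm over their backs; the gripper's body (78 mm by 193 mm) begins 47 mm behind the grasp point.
Start: joints at [1.492, 0.359, 0.012, 0, -1.224, -0.288], TCP at [0.242, 0.63, 0.405] pointing down, gripper open.
Joint ranges: [-3.07, 3.07], [-1.43, 2.12], [-1.02, 1.25], [-3.03, 1.67], [-3.05, -0], [-3.03, 3.03]. Speed limits (rad/s): [2.39, 2.39, 3.01, 3.14, 3.14, 3.14].

INTERFACE

Orientations are given as [roll, pitch, yaw] about the fixed x, y, z axes, in that order (R = Rz(yaw) Ry(pitch) Rx(roll)).
In Python, from station import arm gives the robot as it stands.
- The arm moves only by the tool move_arm, never from a script. Its argument "deltas" is a list of rows, each a list of 6 numbers: the shift along the world's x, y, z in mm, then the turn, a rotation vector about the world's x, y, z in degrees. In form: [[tx, ty, tz, ax, ay, az], ...]. A call has exactly 5 rows; each row shifts and turns the commanded pose from where the row before left it; what a row does not reach is not made up. A row lasts 1/12 s, in which the tool goes at most 41.7 mm and 7.16 degrees, less where a joint would pass 70% of its speed; a pose out of reach is approached as far as the arm can. A call with a gripper value outside its range is refused whole. "claw" is the closure in counts, from 0 (fully open) to 255 (shut), set as the call begins (left out, the last holds). The fingers move at their own pace and stop on an object; "squeeze" is the grip in N (left out, the last holds). Time passes only in rows, so rows that do not move let the fingers close, or fill a call up. It gives the time, the measured TCP pose, the force and the opening at its end, in the units of the state.
- arm.get_state(): the state, without advancing time (a new reading comes with each control period).
- arm.grab_frame(name): name is "scene" or "top" or "wrist"; returns the picture (384x512x3 uint8, red, green, blue); there is no depth.
- arm.calibration(name): a dict with "intrinsics" (3x3 intrinsics, pixels), "k1" (the pictures are not rectified: a ray, as slopes to the right and down, at radius r is drawn at 1 + k1 r^2 times it, then the intrinsics apply), "T" (4x4, takes a point from camera to world coordinates); the wrist camera has in their place "mount" (4x4, takes a point from camera to tool coordinates, whose origin is the TCP and whose axes are the flange's). Camera axes: x right, y up, looking along -z (the intrinsics and any distortion apply to the point x, -y, -z); pixel columns grow to the right and rows downward; lengths in m; the calibration is good to about 2 mm. A picture is of the moment at which its call begins: read the wrist's pose just before it. calibration takes no time and is no camera call.
- arm.job_done(): hands the job in, once; it reports no verdict.
Trained networks look in the newest picture that a camera, given by its name, has taken for a name from the list of things; names that differ only in an ending like _2 or _b are one class to them, and where a whole thing is asked for, a point or a joint stands for the part that bears it (a point fixed in the world has none). Each returns a list of dicts, best first, with "score" (0 to 1); they miss things now and then, are a little off and sometimes report something else, mostly with a low value. They report only what shows in the picture. A call takes as long as a camera call. They do not tell look-alikes from the thing itself.
- arm.spot_in(thing, camera): "xy" ([column, row] in pixels, amid what is visible of it).
- arm.masks_of(thing, camera): "pixels" (384x512 bool, what is visible of it) and "xy" ([column, row] in pixels, amid what is visible of it).
- arm.spot_point(thing, camera): "xy" ([column, row] in pixels: a listed point, or the origin of a listed thing).
The state is a dict: "t": time; "q": joint angles; "qd": joint speeds; "joint_efforts": joint torques, N m; "eef_pos": TCP position; "ee_rot": TCP orientation; "force": force on the tool from outside, world axes, zero at the start; "moment": the same for the moment, N m; "width": finger opening in m.
Only numpy, scipy, OpenCV 4.12 (cv2) and the standard library are available. Lean on these libraries where they do the work, as an engineer would, in place of code of your own. Each camera call takes 0.05 s, during which the arm holds its last target. There are 200 camera calls.

TASK

I am tying up a filter box of white grid panels full of ceramic tubes and need a third hand. First press the black-knobbed handle of the jig's keeper lever down so that the keeper blade swings fully up, out of the open end; then take the full-width end panel (the larger of the two in the rack) by its top edge, close the open end of the box with it, squared up with the walls and level with their tops, and press it home so that the spring carriage gives about 20 mm (about 10 newtons). Finish while still holding it there with that steady push, do not let go, and leave the other things where they are.

Things in the scene. Friction and masses are not known exactly. Their poses are not given: they have to be found in the camera images.
- jig: Fixed aluminium jig carrying the filter box (220 long, 116 wide outside, 92 inside, walls 12, from 15 to 120 mm above the counter; tubes up to 69 mm high begin 32 mm behind the open end). Origin on the counter under the middle of the open end; x points INTO the box along its length, y across, z up. Keeper post at x 6 to 18, y -89 to -71, 82 mm tall.
- mouth (a point): Centre of the box's open end, in the plane of the wall ends, half-way up the walls (67.5 mm above the counter). Rides on the sprung carriage. Axes as the jig's: x into the box, y across, z up. With the panel in place the panel's centre lies at x = -6 mm, y = 0, z = 0 from here, its faces square to x.
- carriage (a joint): Travel of the box on its sprung carriage, in m: 0 with nothing pressing on it, grows as the box is pushed along the jig's +x, up to 0.05. The spring resists with 500 N per m (2 mm per newton), no preload.
- keeper (a joint): Keeper lever angle, rad: 0 = blade level across the open end, 1.45 = blade up at its stop. Starts at 0 to 0.2. Turns about the jig's x axis, in a plane 10 mm in front of the open end; friction keeps it where it is left (1 to 2 N at the handle).
- keeper_pivot (a point): Pivot of the keeper lever, at jig x = -10, y = -80, z = 70 mm. The blade (10 mm deep, 6 mm thick) runs 50 mm from it towards jig +y (in front of the open end) at angle 0.
- keeper_knob (a point): Centre of the black ball (16 mm) that ends the lever's handle, a rod 8 mm thick; 75 mm from the pivot. At angle 0 the handle points to jig -y and 40 degrees up; pressed down to 43 degrees below level it has the blade at its stop. Pressing straight down on the rod 58 mm beside the pivot (towards jig -y) works throughout.
- panel_center (a point): Centre (half-way up) of the loose end panel: white plastic grid 12 mm thick (its x), 116 wide (its y), 105 tall (its z), about 0.15 kg. Stands upright in one of the rack's two slots, underside 6 mm above the counter, the lowest 20 mm in the slot with 1.5 mm play each side. Grip it across its thickness near the top edge and lift straight up.
- rack: Fixed wooden rack 150 x 140 mm, 26 mm tall, origin under its middle on the counter. Its two slots lie along its y axis at x = -45 and +45 mm; the panel is in one, the divider in the other, either way round.
- divider_center (a point): Centre of the smaller grid panel, 12 mm thick, 76 mm wide, 75 mm tall, standing in the other slot. Not needed: leave it.
- tube: A loose white ceramic tube standing on the counter, 28 mm across, 50 mm tall; origin at its underside. Leave it.
- knife: A closed yellow-and-black utility knife lying on the counter, 150 x 30 x 20 mm, along its x; origin at its underside. Leave it.
There are look-alikes about, which are no part of the job. Leave any orange look-alike of the part that bears panel_center alone.

How it is judged:
By the outcome, as a careful person would: the job done as asked, in the order asked, and still so for the second after the job is handed in, while the arm keeps its last pose, push and grip.
It also fails if it takes over 54 s, if anything falls off the work surface, if the arm or the gripper's body presses on something with over 40 N, if the wrist force passes 120 N, or if a joint passes its speed limit or range.

## Working session

There is one attempt and no reset: what is moved stays moved. The work goes in short steps, Python scripts to look and compute and a tool call to move; the robot and the scene stay as the last step left them, time stands still between calls to the robot, and variables do not carry over. Pictures are saved under pics/ and viewed, about 8 in all and at most 12, crops included, and the job is handed in when it is done.

Besides the shell and the picture viewer there is one more tool, called after ">>>" as name(argument=value, ...), one argument or row to a line, values as JSON. move_arm: Moves the arm, as the interface text tells. Its arguments: {"type":"object","properties":{"deltas":{"type":"array","items":{"type":"array","items":{"type":"number"}}},"claw":{"type":"number"},"squeeze":{"type":"number"}},"required":["deltas"]}

```bash
mkdir -p pics; ls; python3 - <<'E'
from station import arm
import cv2,numpy as np
print(arm.get_state()); print(arm.tcp_to_grasp)
ims=[]
for n in ["scene","top"]:
    f=arm.grab_frame(n); cv2.imwrite(f"pics/{n}0.png",f[...,::-1]); 
    c=arm.calibration(n); print(n,c)
    for th in ["panel_center","divider_center","keeper_knob","keeper_pivot","mouth","jig","rack","tube","knife"]:
        print(n,th,[(np.round(d["xy"]).tolist(),round(d["score"],2)) for d in arm.spot_point(th,n)])
print(arm.calibration("wrist"))
E
```

```text
pics
{'t': 0.0, 'q': array([ 1.49211787e+00,  3.59424482e-01,  1.10492393e-02, -3.48196979e-04,
       -1.22408285e+00, -2.88128351e-01]), 'qd': array([ 0.00029041,  0.0001266 , -0.00199376,  0.00077046, -0.00086374,
       -0.00057374]), 'joint_efforts': array([-2.32460166e-03, -5.82707226e+01,  2.93048573e+01,  6.99697763e+00,
        6.84289495e-03, -1.66046525e-04]), 'eef_pos': array([0.24199383, 0.62992861, 0.40369428]), 'ee_rot': array([ 3.13990637e+00, -1.58421611e-04, -3.66925270e-01]), 'force': array([-0.00496133,  0.25688589, -0.4435307 ]), 'moment': array([ 0.05066972, -0.00376249,  0.00606223]), 'width': 0.0877204659295428}
0.1593
scene {'intrinsics': array([[396.8313298 ,   0.        , 260.62872098],
       [  0.        , 396.8313298 , 193.24326072],
       [  0.        ,   0.        ,   1.        ]]), 'k1': -0.07012026023716109, 'T': array([[-0.71730027, -0.37801965,  0.58530459,  1.09822227],
       [ 0.69673881, -0.3963159 ,  0.59790362,  0.35374809],
       [ 0.00594619,  0.83668085,  0.54765846,  0.59440525],
       [ 0.        ,  0.        ,  0.        ,  1.       
[... 1147 characters left out ...]
165.0], 0.23)]
top jig [([165.0, 229.0], 0.94)]
top rack [([308.0, 220.0], 0.85)]
top tube [([237.0, 166.0], 0.41)]
top knife [([223.0, 263.0], 0.81)]
{'intrinsics': array([[289.34059649,   0.        , 254.92806286],
       [  0.        , 289.34059649, 184.94690195],
       [  0.        ,   0.        ,   1.        ]]), 'k1': -0.022160853557408162, 'mount': array([[ 2.97532091e-04,  9.50954724e-01,  3.09329960e-01,
         8.28641422e-02],
       [ 9.99999358e-01,  5.52784987e-05, -1.13179871e-03,
         7.06622014e-04],
       [-1.09338862e-03,  3.09330098e-01, -9.50954097e-01,
         1.98647799e-02],
       [ 0.00000000e+00,  0.00000000e+00,  0.00000000e+00,
         1.00000000e+00]])}
```

```bash
python3 -c "
import cv2
for n in ['scene','top']: cv2.imwrite(f'pics/{n}0b.png',cv2.resize(cv2.imread(f'pics/{n}0.png'),(800,600)))"
```

```text
(no output)
```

View pics/scene0b.png

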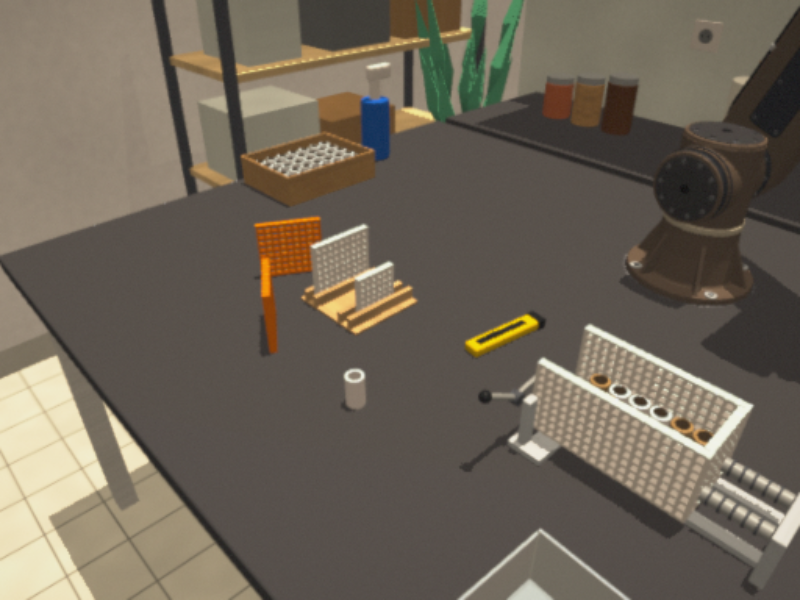

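View pics/top0b.png

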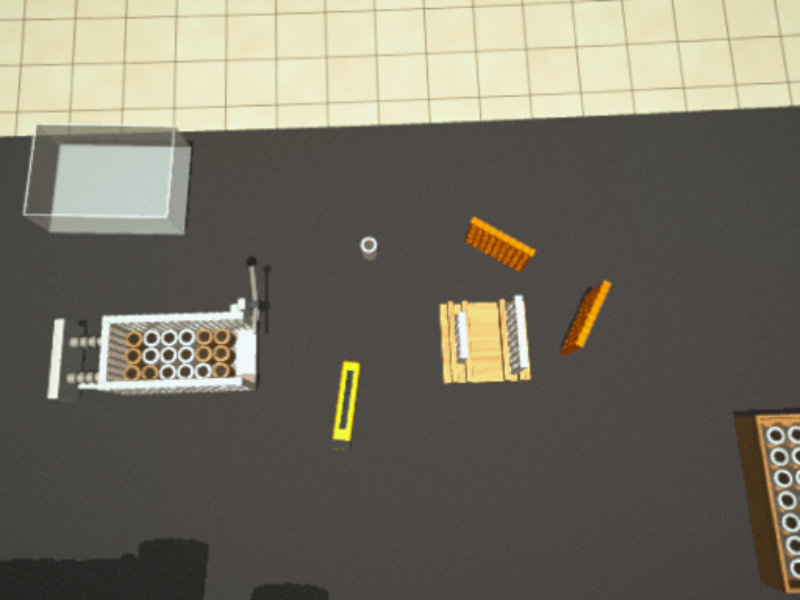

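Scene: the rack holds a large white panel at about (340,262)/1.56 and a small divider at (375,285)/1.56. Both orange panels stand outside the rack. In the top view the large panel is at (516,335)/1.56 and the divider at (461,335)/1.56. The box's open end faces image right, and the knob is at (252,262)/1.56. The panel I want is the white one in the rack's right slot.

```bash
cat > h.py <<'E'
from station import arm
import numpy as np, cv2
from scipy.spatial.transform import Rotation as R
def cam(n,st=None):
    c=arm.calibration(n)
    if n=="wrist":
        st=st or arm.get_state(); T=np.eye(4); T[:3,:3]=R.from_euler("xyz",st["ee_rot"]).as_matrix(); T[:3,3]=st["eef_pos"]
        T=T@c["mount"]
    else: T=c["T"]
    return c["intrinsics"],c["k1"],T
def ray(C,uv):
    K,k1,T=C; d=(np.array(uv,float)-K[:2,2])/K[0,0]; s=d.copy()
    for _ in range(20): s=d/(1+k1*(s@s))
    return T[:3,3],T[:3,:3]@np.array([s[0],-s[1],-1])
def at_z(C,uv,z):
    o,d=ray(C,uv); return o+d*(z-o[2])/d[2]
def tri(*obs):
    A=0;b=0
    for C,uv in obs:
        o,d=ray(C,uv); d=d/np.linalg.norm(d); P=np.eye(3)-np.outer(d,d); A=A+P; b=b+P@o
    x=np.linalg.solve(A,b); return x
def proj(C,p):
    K,k1,T=C; c=T[:3,:3].T@(np.asarray(p)-T[:3,3]); s=np.array([c[0],-c[1]])/-c[2]
    return K[:2,:2]@(s*(1+k1*(s@s)))+K[:2,2]
def jig(P,yaw,p): # jig-frame point to world; P origin xy
    return np.r_[P,0]+R.from_euler("z",yaw).apply(p)
E
python3 - <<'E'
from h import *
np.set_printoptions(precision=4,suppress=True)
S,T=cam("scene"),cam("top")
for n,a,b in [("panel",(218,170),(327,215)),("div",(240,182),(297,218)),("knob",(310,252),(158,168)),("pivot",(329,253),(163,197)),("mouth",(354,242),(160,228)),("jig",(350,263),(165,229)),("rack",(229,188),(308,220)),("tube",(228,257),(237,166))]:
    p=tri((S,a),(T,b)); print(n,p,proj(S,p)-a,proj(T,p)-b)
# box top corners in top image
for uv in [(104,316),(100,391),(256,389),(243,314),(518,296),(523,374),(506,296),(518,374)]:
    print(uv,at_z(T,np.array(uv)/1.5625,0.12))
im=cv2.imread("pics/top0.png"); 
cv2.imwrite("pics/c1.png",np.hstack([cv2.resize(im[150:270,50:180],None,fx=3.,fy=4.,interpolation=cv2.INTER_CUBIC)[:,:390],cv2.resize(im[150:270,270:400],None,fx=3,fy=4,interpolation=cv2.INTER_CUBIC)]))
E
```

```text
panel [ 0.5253 -0.3981  0.0551] [0.0259 0.0057] [ 0.0185 -0.0203]
div [ 0.5196 -0.3179  0.0505] [-0.8158 -0.1571] [-0.5763  0.5891]
knob [0.6551 0.032  0.1148] [0.9199 0.098 ] [ 0.53   -0.3918]
pivot [0.5887 0.0289 0.0693] [0.5722 0.0523] [ 0.3575 -0.2494]
mouth [0.5099 0.0375 0.0564] [1.2666 0.0783] [ 0.8637 -0.5637]
jig [ 0.5139  0.0375 -0.0006] [0.5127 0.0398] [ 0.343  -0.2267]
rack [ 0.5217 -0.3548  0.0148] [0.9074 0.1755] [ 0.6329 -0.6717]
tube [ 0.6877 -0.1655 -0.0068] [0.7437 0.129 ] [ 0.4085 -0.4223]
(104, 316) [0.5735 0.256  0.12  ]
(100, 391) [0.4554 0.2553 0.12  ]
(256, 389) [0.4478 0.0163 0.12  ]
(243, 314) [0.5676 0.0377 0.12  ]
(518, 296) [ 0.5791 -0.4026  0.12  ]
(523, 374) [ 0.4542 -0.4002  0.12  ]
(506, 296) [ 0.5799 -0.3835  0.12  ]
(518, 374) [ 0.4545 -0.3924  0.12  ]
```

View pics/c1.png

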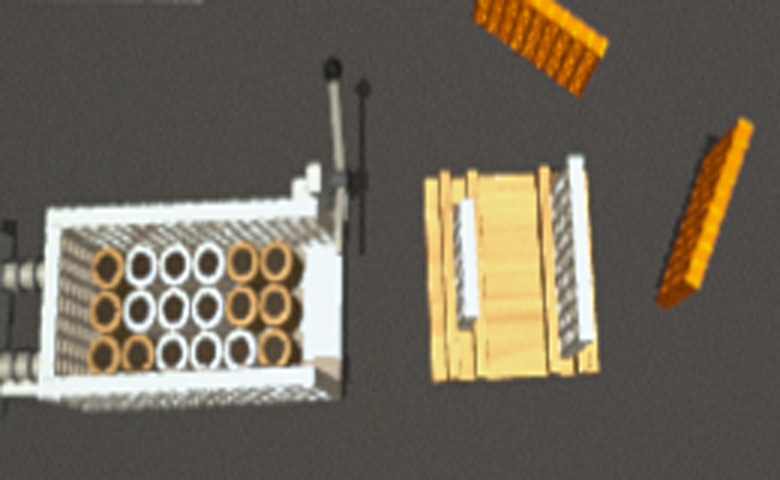

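The panel to use is the white one in the rack's right slot: it is in the rack, full width and not orange. I'll move above the keeper knob and look from the wrist on arrival.

>>> move_arm(
  deltas=[
    [20,-30,0,0,0,1.05],
    [20,-30,0,0,0,1.05],
    [20,-30,0,0,0,1.05],
    [20,-30,0,0,0,1.05],
    [20,-30,0,0,0,1.05],
  ],
  claw=255,
  squeeze=20,
)

```text
t: 1.42
eef_pos: [0.3427, 0.4786, 0.4048]
ee_rot: [-3.141, -0.0, -0.274]
force: [0.0, 0.9, -0.4]
width: 0.0599
```

>>> move_arm(
  deltas=[
    [20,-30,0,0,0,1.05],
    [20,-30,0,0,0,1.05],
    [20,-30,0,0,0,1.05],
    [20,-30,0,0,0,1.05],
    [20,-30,0,0,0,1.05],
  ],
)

```text
t: 1.83
eef_pos: [0.4427, 0.3284, 0.405]
ee_rot: [-3.141, -0.0, -0.182]
force: [-0.2, 0.1, -1.4]
width: 0.0264
```

>>> move_arm(
  deltas=[
    [20,-30,0,0,0,1.05],
    [20,-30,0,0,0,1.05],
    [20,-30,0,0,0,1.05],
    [20,-30,0,0,0,1.05],
    [20,-30,0,0,0,1.05],
  ],
)

```text
t: 2.25
eef_pos: [0.5427, 0.1784, 0.405]
ee_rot: [-3.141, -0.001, -0.091]
force: [-0.0, -0.0, -0.9]
width: 0.0006
```

>>> move_arm(
  deltas=[
    [20,-30,0,0,0,1.05],
    [20,-30,0,0,0,1.05],
    [20,-30,0,0,0,1.05],
    [20,-30,0,0,0,1.05],
    [0,0,0,0,0,0],
  ],
)

```text
t: 2.67
eef_pos: [0.6244, 0.0557, 0.4041]
ee_rot: [3.14, 0.0, -0.021]
force: [-1.0, 1.0, -0.7]
width: 0.0003
```

```bash
python3 - <<'E'
from h import *
np.set_printoptions(precision=4,suppress=True)
st=arm.get_state(); print(st["t"],st["eef_pos"],st["ee_rot"],st["width"])
f=arm.grab_frame("wrist"); C=cam("wrist",st); np.savez("w1.npz",p=st["eef_pos"],r=st["ee_rot"])
for th,z in [("keeper_knob",.115),("keeper_pivot",.07),("mouth",.0675),("jig",0)]:
    for d in arm.spot_point(th,"wrist"): print(th,np.round(d["xy"],1),round(d["score"],2),at_z(C,d["xy"],z))
cv2.imwrite("pics/w1.png",cv2.resize(f[...,::-1],(800,600),interpolation=cv2.INTER_CUBIC))
E
```

```text
2.6667 [0.6244 0.0557 0.4041] [ 3.1402  0.0002 -0.0213] 0.00029848444774483373
keeper_knob [281.3 149.2] 0.63 [0.6542 0.0294 0.115 ]
keeper_pivot [281.  198.1] 0.69 [0.588  0.0252 0.07  ]
mouth [268.6 260.2] 0.88 [0.5038 0.04   0.0675]
jig [269.2 228.4] 0.67 [0.5143 0.0359 0.    ]
```

View pics/w1.png

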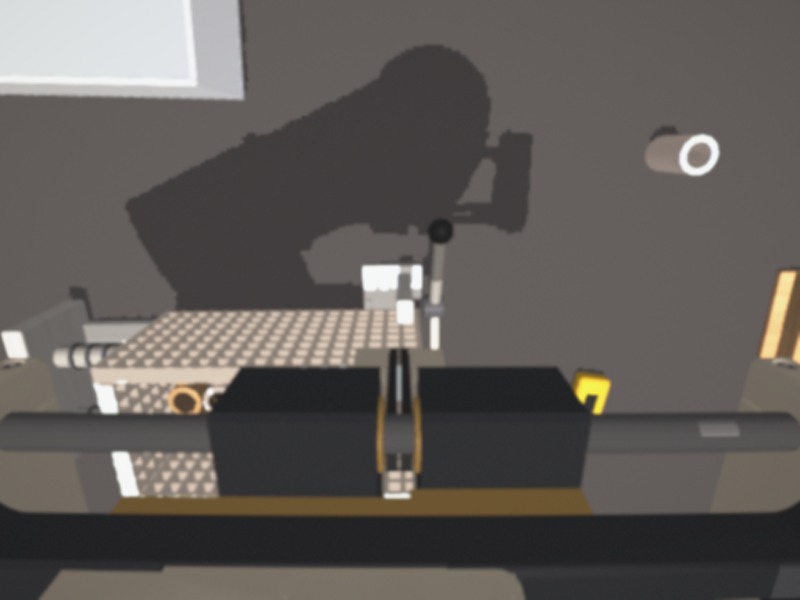

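>>> move_arm(
  deltas=[
    [9,-11,0,0,0,0.4],
    [9,-11,-15,0,0,0.4],
    [8,-10,-25,0,0,0.3],
    [0,0,-30,0,0,0],
    [0,0,-20,0,0,0],
  ],
)

```text
t: 3.33
eef_pos: [0.6473, 0.0288, 0.3126]
ee_rot: [-3.141, 0.001, 0.001]
force: [-0.2, 0.0, -1.3]
width: 0.0001
```

>>> move_arm(
  deltas=[
    [0,0,-10,0,0,0],
    [0,0,-10,0,0,0],
    [0,0,-10,0,0,0],
    [0,0,-10,0,0,0],
    [0,0,-10,0,0,0],
  ],
)

```text
t: 3.75
eef_pos: [0.6483, 0.0286, 0.265]
ee_rot: [-3.141, -0.002, 0.001]
force: [1.1, -0.7, 1.0]
width: 0.0004
```

>>> move_arm(
  deltas=[
    [0,0,-10,0,0,0],
    [0,0,-10,0,0,0],
    [0,0,-10,0,0,0],
    [0,0,-8,0,0,0],
    [0,0,-6,0,0,0],
  ],
)

```text
t: 4.17
eef_pos: [0.6477, 0.0279, 0.2193]
ee_rot: [3.141, 0.001, 0.0]
force: [-0.1, -0.4, 3.0]
width: 0.0005
```

```bash
python3 - <<'E'
from h import *
np.set_printoptions(precision=4,suppress=True)
st=arm.get_state(); print(st["t"],st["eef_pos"],st["ee_rot"],st["force"],st["moment"])
f=arm.grab_frame("scene")
cv2.imwrite("pics/s1.png",cv2.resize(f[150:350,230:450,::-1],None,fx=3,fy=3,interpolation=cv2.INTER_CUBIC))
E
```

```text
4.1667 [0.6477 0.0279 0.2193] [3.1412 0.0014 0.0004] [-0.0986 -0.363   3.0215] [ 0.017   0.0021 -0.0061]
```

View pics/s1.png

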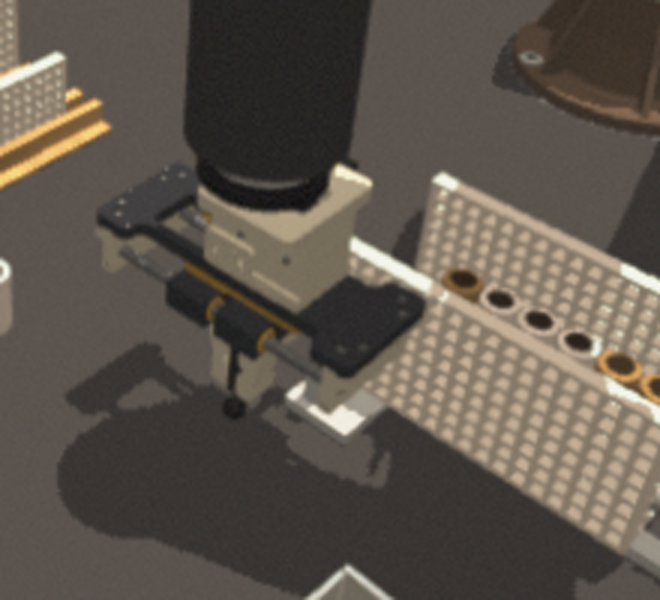

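The knob sits under the fingertips, at about (232,407) in the crop. I'll keep pressing until the stop is felt.

>>> move_arm(
  deltas=[
    [0,0,-3,0,0,0],
    [0,0,-3,0,0,0],
    [0,0,-2,0,0,0],
    [0,0,-2,0,0,0],
    [0,0,0,0,0,0],
  ],
)

```text
t: 4.63
eef_pos: [0.6481, 0.0281, 0.2105]
ee_rot: [-3.142, 0.0, 0.0]
force: [0.5, 0.4, 0.3]
width: 0.0004
```

>>> move_arm(
  deltas=[
    [0,0,-2,0,0,0],
    [0,0,-2,0,0,0],
    [0,0,-1,0,0,0],
    [0,0,-1,0,0,0],
    [0,0,0,0,0,0],
  ],
)

```text
t: 5.05
eef_pos: [0.6494, 0.0283, 0.2064]
ee_rot: [-3.141, -0.004, 0.002]
force: [1.4, -0.8, 9.8]
width: 0.0004
```

>>> move_arm(
  deltas=[
    [0,0,20,0,0,0],
    [0,0,40,0,0,0],
    [0,0,40,0,0,0],
    [-20,-5,35,0,0,0],
    [-35,-5,20,0,0,0],
  ],
)

```text
t: 5.47
eef_pos: [0.5952, 0.0184, 0.3632]
ee_rot: [-3.141, -0.005, 0.001]
force: [0.1, 0.2, 1.9]
width: 0.001
```

>>> move_arm(
  deltas=[
    [-35,-5,20,0,0,0],
    [-35,-5,20,0,0,0],
    [-35,-5,20,0,0,0],
    [-35,-5,20,0,0,0],
    [-20,0,20,0,0,0],
  ],
  claw=130,
)

```text
t: 5.88
eef_pos: [0.4296, -0.0031, 0.4604]
ee_rot: [-3.141, 0.0, 0.0]
force: [-0.7, 0.5, -0.7]
width: 0.0281
```

>>> move_arm(
  deltas=[
    [0,0,0,0,0,0],
    [0,0,0,0,0,0],
    [0,0,0,0,0,0],
    [0,0,0,0,0,0],
    [0,0,0,0,0,0],
  ],
)

```text
t: 6.3
eef_pos: [0.4336, -0.0018, 0.4585]
ee_rot: [3.141, 0.002, 0.0]
force: [0.2, -0.6, 0.8]
width: 0.0432
```

```bash
python3 - <<'E'
from h import *
np.set_printoptions(precision=4,suppress=True)
st=arm.get_state(); print(st["t"],st["eef_pos"],st["ee_rot"],st["width"],st["force"])
f=arm.grab_frame("wrist"); C=cam("wrist",st); np.savez("w2.npz",p=st["eef_pos"],r=st["ee_rot"])
for th,z in [("keeper_knob",.019),("keeper_pivot",.07),("mouth",.0675),("jig",0)]:
    for d in arm.spot_point(th,"wrist"): print(th,np.round(d["xy"],1),round(d["score"],2),at_z(C,d["xy"],z))
cv2.imwrite("pics/w2.png",f[...,::-1]);cv2.imwrite("pics/w2b.png",cv2.resize(f[...,::-1],(800,600),interpolation=cv2.INTER_CUBIC))
E
```

```text
6.3 [ 0.4336 -0.0018  0.4585] [3.1406 0.0023 0.0002] 0.04316716019531109 [ 0.1951 -0.5784  0.7782]
keeper_pivot [229.9  20.8] 0.56 [0.5917 0.0258 0.07  ]
mouth [221.7 101.2] 0.59 [0.5033 0.0383 0.0675]
jig [229.7  91.5] 0.68 [0.5145 0.0336 0.    ]
```

View pics/w2b.png

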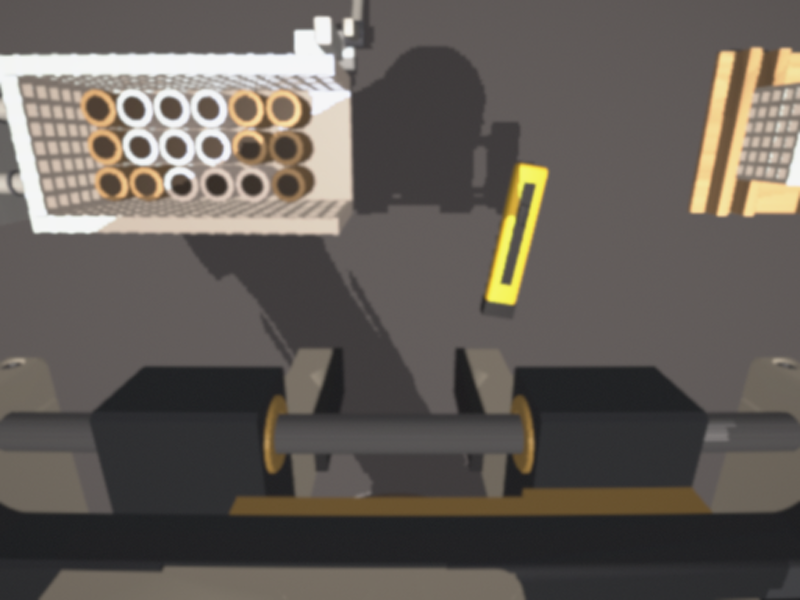

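Blade end shows at about (348,55) and stands up. I'll take an enlarged crop of the mouth to measure the box.

```bash
python3 - <<'E'
import cv2
im=cv2.imread("pics/w2.png")
cv2.imwrite("pics/w2c.png",cv2.resize(im[0:160,40:250],(798,608),interpolation=cv2.INTER_CUBIC)[:600])
E
```

```text
(no output)
```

View pics/w2c.png

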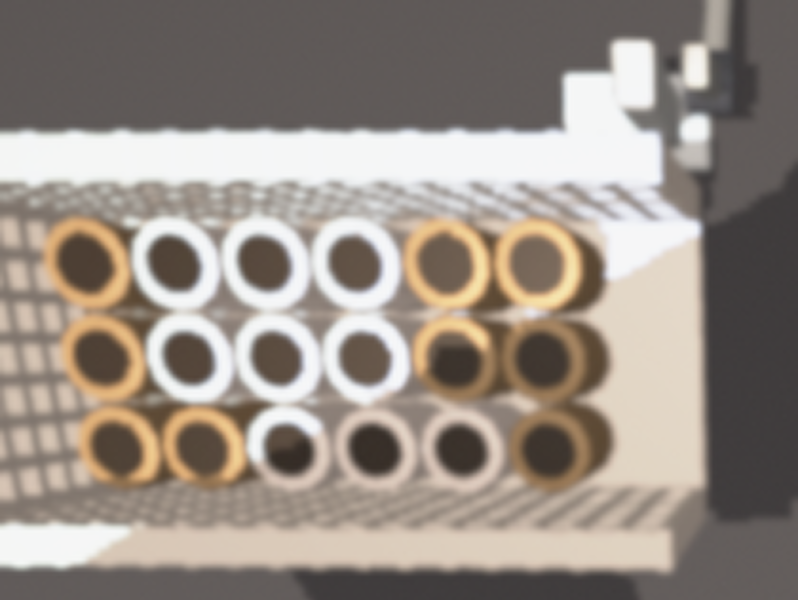

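```bash
python3 - <<'E'
from h import *
np.set_printoptions(precision=4,suppress=True)
w=np.load("w2.npz"); C=cam("wrist",dict(eef_pos=w["p"],ee_rot=w["r"]))
o=lambda u,v:(40+u/3.8-.37,v/3.8-.37)
for n,u,v,z in [("farout0",0,133,.12),("farout1",660,133,.12),("farin0",0,184,.12),("farin1",661,183,.12),("nearin0",0,525,.12),("nearin1",672,530,.12),("nearout0",0,567,.12),("nearout1",672,571,.12),("farend",661,158,.12),("nearend",672,550,.12),("fl1",704,225,.015),("fl2",706,490,.015),("bladetip",696,128,.12)]:
    print(n,at_z(C,o(u,v),z))
T=cam("top"); print("top far outer/near",at_z(T,(50+312/3,150+385/4),.12))
# contrast-based line fits along the walls
im=cv2.imread("pics/w2.png",0).astype(float); g=np.gradient(cv2.GaussianBlur(im,(0,0),1),axis=0)
for n,r0,r1,s in [("farout",30,40,1),("farin",43,54,-1),("nearout",145,156,-1),("nearin",132,143,1)]:
    P=[]
    for u in range(60,205):
        col=s*g[r0:r1,u]; k=int(col.argmax())
        if 0<k<len(col)-1:
            a,b,c=col[k-1:k+2]; P.append(at_z(C,(u,r0+k+.5*(a-c)/(a-2*b+c)),.12)[:2])
    P=np.array(P); k=np.polyfit(P[:,1],P[:,0],1)
    for _ in range(5):
        e=P[:,0]-np.polyval(k,P[:,1]); m=abs(e)<1.5*np.median(abs(e))+1e-4; k=np.polyfit(P[m,1],P[m,0],1)
    print(n,"x at y=.04:",np.polyval(k,.04),"dx/dy",k[0],m.sum(),e[m].std())
E
```

```text
farout0 [0.5707 0.2137 0.12  ]
farout1 [0.5691 0.0389 0.12  ]
farin0 [0.5583 0.2164 0.12  ]
farin1 [0.5571 0.0391 0.12  ]
nearin0 [0.467  0.2367 0.12  ]
nearin1 [0.4649 0.0398 0.12  ]
nearout0 [0.4545 0.2396 0.12  ]
nearout1 [0.4529 0.0403 0.12  ]
farend [0.5631 0.0388 0.12  ]
nearend [0.4591 0.04   0.12  ]
fl1 [0.5568 0.0379 0.015 ]
fl2 [0.4632 0.0399 0.015 ]
bladetip [0.5703 0.0294 0.12  ]
top far outer/near [0.4554 0.0401 0.12  ]
farout x at y=.04: 0.5694136786708058 dx/dy 0.00913876236850768 122 0.00017086425865865364
farin x at y=.04: 0.557040946122909 dx/dy 0.008663011073103884 116 0.000449367677011036
nearout x at y=.04: 0.4530034965668703 dx/dy 0.011318460522948496 137 0.0001781367051820467
nearin x at y=.04: 0.4644768971675612 dx/dy 0.012832384886036713 107 0.0003836206189065309
```

The box fit matches the given sizes: width 116.4 mm and inside 92.6 mm, mouth at (0.511, 0.0394), yaw 89.4°. I'll check the blade angle in the scene view, with the model for 1.45 rad drawn in.

```bash
python3 - <<'E'
from h import *
np.set_printoptions(precision=1,suppress=True)
f=arm.grab_frame("scene")[...,::-1].copy(); S=cam("scene")
P=np.array([.511,.0394]); yaw=np.radians(89.4)
k=6
im=cv2.resize(f[200:300,290:400],None,fx=k,fy=k,interpolation=cv2.INTER_CUBIC)
w=np.load("w2.npz"); C=cam("wrist",dict(eef_pos=w["p"],ee_rot=w["r"]))
for th in (1.45,1.2,1.0):
    b=jig(P,yaw,np.array([-10,-80+50*np.cos(th),70+50*np.sin(th)])/1e3); a=jig(P,yaw,np.array([-10,-80,70])/1e3)
    h=np.radians(140)+th; c=jig(P,yaw,np.array([-10,-80+75*np.cos(h),70+75*np.sin(h)])/1e3)
    for q,col in ((b,(0,0,255)),(c,(0,255,0)),(a,(255,0,0))):
        u=(proj(S,q)-[290,200]+.5)*k; cv2.circle(im,tuple(int(x) for x in u),4,col,1)
    print(th,(proj(C,b)-[40,0])*3.8,(proj(C,a)-[40,0])*3.8,"knob",(proj(S,c)-[290,200])*k)
for d in arm.spot_point("keeper_knob","scene"): print(d)
cv2.imwrite("pics/s2.png",im)
E
```

```text
1.45 [696.   64.8] [712.5  82.1] knob [111.9 514.2]
1.2 [698.1 118.7] [712.5  82.1] knob [ 93.  498.4]
1.0 [700.4 158.3] [712.5  82.1] knob [ 83.9 476.9]
{'xy': [308.3, 284.5], 'score': 0.86}
```

View pics/s2.png

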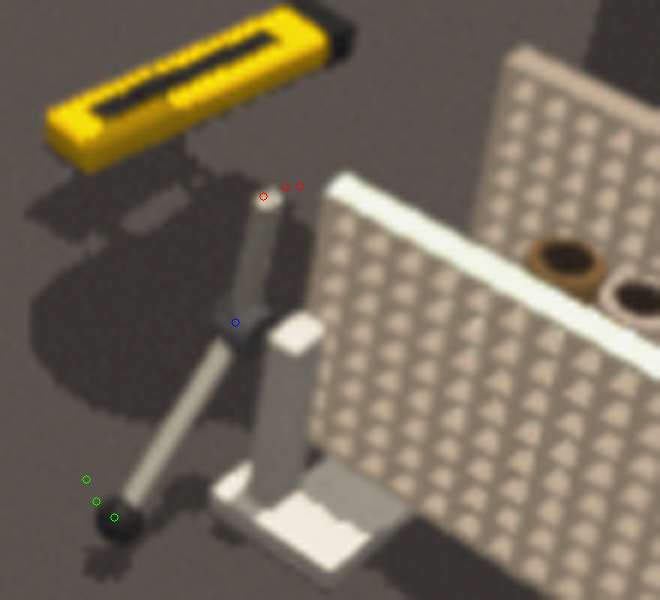

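The blade is at its stop: tip and knob both lie on the 1.45 rad marks (tip (264,197), knob (115,517)). Next, over the rack.

>>> move_arm(
  deltas=[
    [0,-40,0,0,0,0],
    [0,-40,0,0,0,0],
    [0,-40,0,0,0,0],
    [0,-40,0,0,0,0],
    [0,-40,0,0,0,0],
  ],
)

```text
t: 7.07
eef_pos: [0.4327, -0.2037, 0.4599]
ee_rot: [3.142, -0.001, 0.001]
force: [1.7, 1.4, 0.8]
width: 0.0426
```

>>> move_arm(
  deltas=[
    [0,-40,0,0,0,0],
    [0,-40,0,0,0,0],
    [0,-40,0,0,0,0],
    [0,-40,0,0,0,0],
    [0,-35,0,0,0,0],
  ],
)

```text
t: 7.48
eef_pos: [0.4327, -0.3995, 0.4594]
ee_rot: [3.142, 0.0, -0.0]
force: [1.7, -0.0, 1.7]
width: 0.0428
```

>>> move_arm(
  deltas=[
    [0,0,0,0,0,0],
    [0,0,0,0,0,0],
    [0,0,0,0,0,0],
    [0,0,0,0,0,0],
    [0,0,0,0,0,0],
  ],
)

```text
t: 7.9
eef_pos: [0.4332, -0.3959, 0.4601]
ee_rot: [3.141, -0.001, 0.002]
force: [-1.2, 0.5, -0.6]
width: 0.0427
```

```bash
python3 - <<'E'
from h import *
np.set_printoptions(precision=4,suppress=True)
st=arm.get_state(); print(st["t"],st["eef_pos"],st["ee_rot"],st["width"],st["force"])
f=arm.grab_frame("wrist"); C=cam("wrist",st); np.savez("w3.npz",p=st["eef_pos"],r=st["ee_rot"])
for th,z in [("panel_center",.0585),("divider_center",.0435),("rack",0)]:
    for d in arm.spot_point(th,"wrist"): print(th,np.round(d["xy"],1),round(d["score"],2),at_z(C,d["xy"],z))
cv2.imwrite("pics/w3.png",f[...,::-1]);cv2.imwrite("pics/w3b.png",cv2.resize(f[:200,130:380,::-1],(800,600)[:2] if 0 else (750,600),interpolation=cv2.INTER_CUBIC))
E
```

```text
7.9 [ 0.4332 -0.3959  0.4601] [ 3.1414 -0.0007  0.002 ] 0.04274544814418448 [-1.1923  0.5226 -0.6107]
panel_center [262.1  84.9] 0.77 [ 0.5234 -0.4053  0.0585]
panel_center [356.8  66.9] 0.74 [ 0.5451 -0.5219  0.0585]
divider_center [192.5  83.5] 0.97 [ 0.5254 -0.3153  0.0435]
rack [228.8  87.6] 0.78 [ 0.5208 -0.3587  0.    ]
```

View pics/w3b.png

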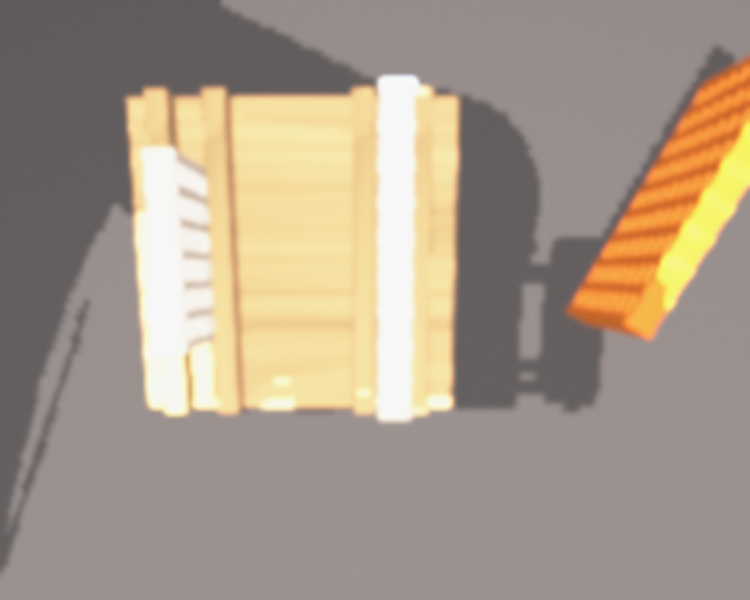

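The white full-width panel spans (398,76) to (396,421) in the crop, far from the orange one at right. I'll measure its top edge.

```bash
python3 - <<'E'
from h import *
np.set_printoptions(precision=4,suppress=True)
w=np.load("w3.npz"); C=cam("wrist",dict(eef_pos=w["p"],ee_rot=w["r"]))
im=cv2.imread("pics/w3.png",1).astype(float).min(axis=2); g=np.gradient(cv2.GaussianBlur(im,(0,0),1),axis=1)
ks=[]
for s,a,b in [(1,251,261),(-1,264,275)]:
    P=[]
    for v in range(30,135):
        col=s*g[v,a:b]; k=int(col.argmax())
        if 0<k<len(col)-1:
            l,c,r=col[k-1:k+2]; P.append(at_z(C,(a+k+.5*(l-r)/(l-2*c+r),v),.111)[:2])
    P=np.array(P); k=np.polyfit(P[:,0],P[:,1],1)
    for _ in range(5):
        e=P[:,1]-np.polyval(k,P[:,0]); m=abs(e)<1.5*np.median(abs(e))+1e-4; k=np.polyfit(P[m,0],P[m,1],1)
    ks.append(k); print("y at x=.525",np.polyval(k,.525),"dy/dx",k[0],m.sum())
for u,v in [(398,76),(396,421)]: print(at_z(C,(130+u/3-.33,v/3-.33),.111))
E
```

```text
y at x=.525 -0.39672936765243605 dy/dx 0.0013465364788461452 89
y at x=.525 -0.409826450476085 dy/dx 0.0028077083959997494 95
[ 0.5806 -0.4037  0.111 ]
[ 0.4628 -0.4041  0.111 ]
```

>>> move_arm(
  deltas=[
    [18,-2,-20,0,0,0],
    [18,-2,-30,0,0,0],
    [18,-2,-30,0,0,0],
    [18,-1,-25,0,0,0],
    [17,0,-15,0,0,0],
  ],
)

```text
t: 8.52
eef_pos: [0.5224, -0.4032, 0.3365]
ee_rot: [-3.14, 0.003, 0.001]
force: [-0.3, 0.4, -0.1]
width: 0.0427
```

>>> move_arm(
  deltas=[
    [0,0,-20,0,0,0],
    [0,0,-20,0,0,0],
    [0,0,-20,0,0,0],
    [0,0,-15,0,0,0],
    [0,0,-9,0,0,0],
  ],
)

```text
t: 8.93
eef_pos: [0.5218, -0.4033, 0.2536]
ee_rot: [-3.14, 0.002, 0.001]
force: [-1.0, -0.7, -0.1]
width: 0.0428
```

>>> move_arm(
  deltas=[
    [0,0,0,0,0,0],
    [0,0,0,0,0,0],
    [0,0,0,0,0,0],
    [0,0,0,0,0,0],
    [0,0,0,0,0,0],
  ],
)

```text
t: 9.35
eef_pos: [0.5223, -0.4041, 0.2569]
ee_rot: [3.141, -0.002, 0.001]
force: [-0.1, -0.2, 0.5]
width: 0.0431
```

>>> move_arm(
  deltas=[
    [0,0,0,0,0,0],
    [0,0,0,0,0,0],
    [0,0,0,0,0,0],
    [0,0,0,0,0,0],
    [0,0,0,0,0,0],
  ],
  claw=255,
  squeeze=45,
)

```text
t: 9.77
eef_pos: [0.5221, -0.4039, 0.2557]
ee_rot: [3.142, -0.0, 0.001]
force: [-0.3, 0.7, 0.3]
width: 0.015
```

>>> move_arm(
  deltas=[
    [0,0,0,0,0,0],
    [0,0,0,0,0,0],
    [0,0,0,0,0,0],
    [0,0,0,0,0,0],
    [0,0,0,0,0,0],
  ],
)

```text
t: 10.18
eef_pos: [0.5221, -0.4039, 0.2556]
ee_rot: [-3.142, 0.0, 0.001]
force: [-0.1, 0.9, 0.3]
width: 0.0116
```

>>> move_arm(
  deltas=[
    [0,0,10,0,0,0],
    [0,0,20,0,0,0],
    [0,0,30,0,0,0],
    [0,0,30,0,0,0],
    [0,0,30,0,0,0],
  ],
)

```text
t: 10.6
eef_pos: [0.5218, -0.4038, 0.3773]
ee_rot: [-3.141, 0.001, 0.001]
force: [0.5, 0.0, -2.0]
width: 0.0117
```

>>> move_arm(
  deltas=[
    [-1,15,0,0,0,-0.1],
    [-1,30,0,0,0,-0.1],
    [-1,36,0,0,0,-0.1],
    [-1,36,0,0,0,-0.1],
    [-1,36,0,0,0,-0.1],
  ],
)

```text
t: 11.02
eef_pos: [0.5164, -0.2496, 0.3759]
ee_rot: [-3.141, -0.0, -0.009]
force: [0.3, 0.9, -1.4]
width: 0.0116
```

>>> move_arm(
  deltas=[
    [-1,36,0,0,0,-0.1],
    [-1,36,0,0,0,0],
    [-1,36,0,0,0,0],
    [-1,36,0,0,0,0],
    [-1,30,0,0,0,0],
  ],
)

```text
t: 11.43
eef_pos: [0.5114, -0.0748, 0.3762]
ee_rot: [-3.141, -0.001, -0.01]
force: [0.1, 0.2, -1.6]
width: 0.0114
```

>>> move_arm(
  deltas=[
    [-0.6,20,-20,0,0,0],
    [0,10,-25,0,0,0],
    [0,5,-25,0,0,0],
    [0,0,-20,0,0,0],
    [0,0,0,0,0,0],
  ],
)

```text
t: 11.85
eef_pos: [0.5097, -0.0416, 0.2823]
ee_rot: [3.141, 0.006, -0.01]
force: [-1.0, -1.0, -3.0]
width: 0.0114
```

```bash
python3 - <<'E'
from h import *
np.set_printoptions(precision=4,suppress=True)
st=arm.get_state(); print(st["t"],st["eef_pos"],st["ee_rot"],st["width"],st["force"],st["moment"])
f=arm.grab_frame("wrist"); C=cam("wrist",st); np.savez("w4.npz",p=st["eef_pos"],r=st["ee_rot"])
cv2.imwrite("pics/w4.png",f[...,::-1])
s=arm.grab_frame("scene"); cv2.imwrite("pics/s4.png",s[...,::-1])
cv2.imwrite("pics/m4.png",np.hstack([cv2.resize(f[:,:,::-1],(440,330)),cv2.resize(s[150:300,260:420,::-1],(352,330),interpolation=cv2.INTER_CUBIC)]))
E
```

```text
11.85 [ 0.5097 -0.0416  0.2823] [ 3.1407  0.0063 -0.0097] 0.011414343141292069 [-1.0477 -1.0065 -2.9698] [-0.1378  0.2146  0.0158]
```

View pics/m4.png

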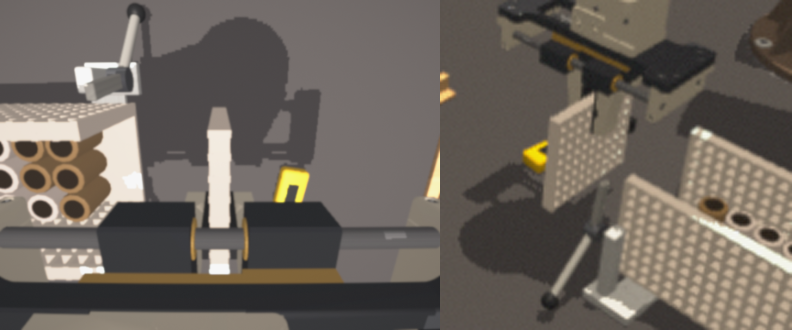

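>>> move_arm(
  deltas=[
    [0,5,-6,0,0,0],
    [0,10,-8,0,0,0],
    [0,10,-5,0,0,0],
    [0,10,-2,0,0,0],
    [0,5,0,0,0,0],
  ],
)

```text
t: 12.37
eef_pos: [0.5114, -0.0005, 0.2643]
ee_rot: [3.142, 0.0, -0.009]
force: [-0.6, 0.5, -2.1]
width: 0.0118
```

>>> move_arm(
  deltas=[
    [0,5,0,0,0,0],
    [0,5,0,0,0,0],
    [0,0,0,0,0,0],
    [0,0,0,0,0,0],
    [0,0,0,0,0,0],
  ],
)

```text
t: 12.78
eef_pos: [0.5115, 0.008, 0.2648]
ee_rot: [-3.142, -0.0, -0.01]
force: [0.1, 0.2, -1.6]
width: 0.0118
```

>>> move_arm(
  deltas=[
    [0,0,0,0,0,0],
    [0,0,0,0,0,0],
    [0,0,0,0,0,0],
    [0,0,0,0,0,0],
    [0,0,0,0,0,0],
  ],
)

```text
t: 13.2
eef_pos: [0.5115, 0.0079, 0.2646]
ee_rot: [3.142, 0.0, -0.01]
force: [0.2, 0.4, -1.7]
width: 0.0119
```

```bash
python3 - <<'E'
from h import *
np.set_printoptions(precision=4,suppress=True)
E=[]
for n in ["wrist","top","scene"]:
    st=arm.get_state(); E.append(np.r_[st["eef_pos"],st["ee_rot"]%6.2832,st["force"]])
    f=arm.grab_frame(n)[...,::-1]; cv2.imwrite(f"pics/{n}5.png",f)
    if n=="wrist": np.savez("w5.npz",p=st["eef_pos"],r=st["ee_rot"]); a=f
    if n=="scene": b=f
print(np.array(E))
cv2.imwrite("pics/m5.png",np.hstack([cv2.resize(a[60:330,60:330],(420,420),interpolation=cv2.INTER_CUBIC),cv2.resize(b[190:290,300:390],(378,420),interpolation=cv2.INTER_CUBIC)]))
E
```

```text
[[ 0.5115  0.0079  0.2646  3.1416  0.0001  6.2731  0.152   0.3621 -1.7005]
 [ 0.5115  0.008   0.2647  3.1416  0.      6.2731  0.1691  0.8212 -2.0765]
 [ 0.5115  0.008   0.2647  3.1415  0.      6.2732  0.0563  0.0587 -2.8295]]
```

View pics/m5.png

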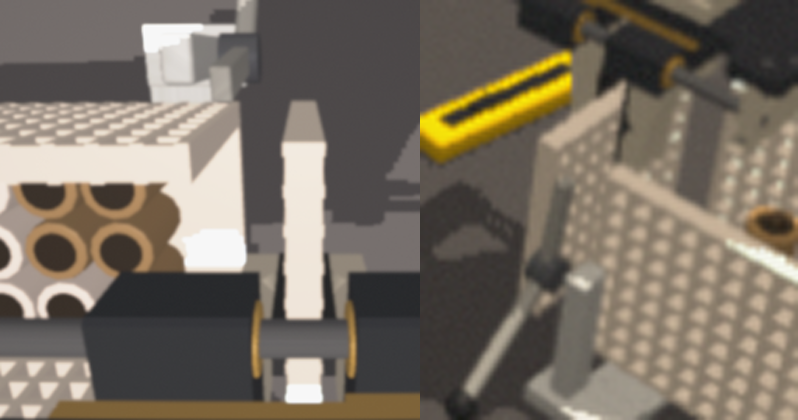

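The panel faces the open end with about 20 mm to go; the far wall's top corner is at about (190,146) and the panel's top corner at about (285..325,142) in the crop. I'll compute the offset from the images.

```bash
python3 - <<'E'
from h import *
np.set_printoptions(precision=4,suppress=True)
w=np.load("w5.npz"); C=cam("wrist",dict(eef_pos=w["p"],ee_rot=w["r"]))
im=cv2.GaussianBlur(cv2.imread("pics/wrist5.png").astype(float).mean(axis=2),(0,0),.8)
g0,g1=np.gradient(im)
k=1.5556
for n,u,v in [("wall outer@end",190,146),("panel L",284,143),("panel R",326,143)]: print(n,at_z(C,(60+u/k,60+v/k),.12))
def sub(c):
    i=int(abs(c).argmax()); 
    a,b,d=abs(c[max(i-1,0):i+2]) if 0<i<len(c)-1 else (0,1,0); return i+.5*(a-d)/(a-2*b+d),c[i]
for u in [75,100,125,150,170,176,245,250,255,260,264]:
    s,c=sub(g0[143:163,u]); print("col",u,"row",round(s+143,2),round(c,1),at_z(C,(u,s+143),.12)[:2])
for v in [160,170,180,190,200,210]:
    l,_=sub(g1[v,234:250]); r,_=sub(g1[v,258:276]); print("row",v,at_z(C,(l+234,v),.12)[:2],at_z(C,(r+258,v),.12)[:2])
E
```

```text
wall outer@end [0.5682 0.039  0.12  ]
panel L [0.5688 0.0125 0.12  ]
panel R [0.5687 0.0007 0.12  ]
col 75 row 153.09 23.5 [0.5691 0.0865]
col 100 row 153.01 23.5 [0.569  0.0753]
col 125 row 152.91 23.0 [0.5689 0.0642]
col 150 row 143.0 22.1 [0.5732 0.0526]
col 170 row 143.0 22.0 [0.573  0.0439]
col 176 row 151.73 18.5 [0.5692 0.0416]
col 245 row 150.77 23.5 [0.5693 0.0114]
col 250 row 150.77 23.5 [0.5693 0.0092]
col 255 row 150.77 23.5 [0.5692 0.007 ]
col 260 row 150.77 23.5 [0.5692 0.0049]
col 264 row 150.76 23.5 [0.5692 0.0031]
row 160 [0.5652 0.0132] [0.565  0.0012]
row 170 [0.5606 0.0129] [0.5605 0.0015]
row 180 [0.5559 0.0134] [0.5558 0.001 ]
row 190 [0.5512 0.013 ] [0.551  0.0016]
row 200 [0.5463 0.0131] [0.5462 0.0016]
row 210 [0.5413 0.0136] [0.5412 0.0012]
```

Offsets are under 1 mm and the yaw agrees. Closing now.

>>> move_arm(
  deltas=[
    [-0.3,5,0,0,0,0],
    [0,6,0,0,0,0],
    [0,5,0,0,0,0],
    [0,3,0,0,0,0],
    [0,2,0,0,0,0],
  ],
)

```text
t: 13.77
eef_pos: [0.5112, 0.0298, 0.2647]
ee_rot: [-3.142, -0.0, -0.009]
force: [0.7, -0.4, -2.0]
width: 0.0121
```

>>> move_arm(
  deltas=[
    [0,2,0,0,0,0],
    [0,2,0,0,0,0],
    [0,2,0,0,0,0],
    [0,2,0,0,0,0],
    [0,2,0,0,0,0],
  ],
)

```text
t: 14.18
eef_pos: [0.5112, 0.039, 0.2646]
ee_rot: [3.141, 0.0, -0.01]
force: [1.0, -2.9, -1.6]
width: 0.0119
```

>>> move_arm(
  deltas=[
    [0,2,0,0,0,0],
    [0,2,0,0,0,0],
    [0,2,0,0,0,0],
    [0,2,0,0,0,0],
    [0,0,0,0,0,0],
  ],
)

```text
t: 14.6
eef_pos: [0.5112, 0.0469, 0.2647]
ee_rot: [3.141, 0.0, -0.01]
force: [3.1, -5.7, -3.0]
width: 0.0116
```

```bash
python3 - <<'E'
from h import *
np.set_printoptions(precision=4,suppress=True)
for _ in range(4):
    arm.grab_frame("top"); st=arm.get_state(); print(st["t"],st["eef_pos"],st["ee_rot"],st["force"],st["moment"],st["width"])
E
```

```text
14.65 [0.5112 0.0468 0.2647] [ 3.1408  0.0001 -0.0097] [ 2.3545 -6.3807 -2.8624] [-2.3404 -0.8798 -0.0419] 0.01173716300573504
14.7 [0.5113 0.0468 0.2646] [ 3.1408  0.0001 -0.0098] [ 3.4141 -6.47   -3.689 ] [-2.3029 -0.8883  0.0294] 0.012108434958782466
14.75 [0.5112 0.0468 0.2646] [ 3.1408  0.0001 -0.0098] [ 2.1022 -6.1439 -2.5337] [-2.3162 -0.8548  0.0131] 0.01149247727205744
14.8 [0.5112 0.0467 0.2646] [ 3.1408  0.0001 -0.01  ] [ 1.974  -5.9905 -3.4474] [-2.3054 -0.9092  0.0289] 0.01148944241923147
```

Contact was at y≈0.034 and the spring reading agrees (6.3 N at about 12.6 mm). I'll add the last 7 mm and follow the jig's slight slant, since a sideways drag shows.

>>> move_arm(
  deltas=[
    [0.1,2,0,0,0,0],
    [0.1,2,0,0,0,0],
    [0,2,0,0,0,0],
    [0,1.3,0,0,0,0],
    [0,0,0,0,0,0],
  ],
)

```text
t: 15.22
eef_pos: [0.5114, 0.0537, 0.2646]
ee_rot: [3.14, 0.001, -0.01]
force: [4.1, -9.4, -2.7]
width: 0.0118
```

>>> move_arm(
  deltas=[
    [0,0,0,0,0,0],
    [0,0,0,0,0,0],
    [0,0,0,0,0,0],
    [0,0,0,0,0,0],
    [0,0,0,0,0,0],
  ],
)

```text
t: 15.63
eef_pos: [0.5114, 0.0535, 0.2646]
ee_rot: [3.14, 0.001, -0.01]
force: [3.4, -9.0, -3.1]
width: 0.0115
```

```bash
python3 - <<'E'
from h import *
np.set_printoptions(precision=4,suppress=True)
F=[]
for n in ["top","scene","wrist"]*2:
    f=arm.grab_frame(n)[...,::-1]; st=arm.get_state(); F.append(np.r_[st["eef_pos"],st["force"]]); cv2.imwrite(f"pics/{n}6.png",f)
    if n=="wrist": a=f;np.savez("w6.npz",p=st["eef_pos"],r=st["ee_rot"])
    if n=="scene": b=f
print(st["t"],np.mean(F,axis=0),st["ee_rot"],st["moment"],st["width"])
cv2.imwrite("pics/m6.png",np.hstack([cv2.resize(a[60:330,60:330],(420,420),interpolation=cv2.INTER_CUBIC),cv2.resize(b[190:290,300:390],(378,420),interpolation=cv2.INTER_CUBIC)]))
E
```

```text
15.9333 [ 0.5114  0.0535  0.2647  3.1791 -9.1631 -2.56  ] [ 3.14    0.0005 -0.01  ] [-3.3869 -1.156   0.0125] 0.01203573727752343
```

View pics/m6.png

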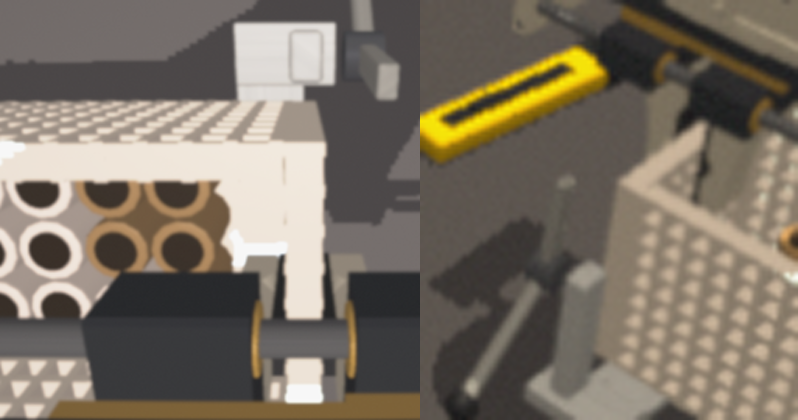

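The panel is flush with the wall ends. Its top edge runs on in line with the wall top, at about (0..325,143), and the blade is up and clear. I'll top up the push slightly.

>>> move_arm(
  deltas=[
    [0.1,0.5,0,0,0,0],
    [0,0.4,0,0,0,0],
    [0,0,0,0,0,0],
    [0,0,0,0,0,0],
    [0,0,0,0,0,0],
  ],
)

```text
t: 16.35
eef_pos: [0.5114, 0.0544, 0.2647]
ee_rot: [3.14, 0.001, -0.01]
force: [3.3, -8.9, -2.0]
width: 0.0119
```

>>> move_arm(
  deltas=[
    [0,0,0,0,0,0],
    [0,0,0,0,0,0],
    [0,0,0,0,0,0],
    [0,0,0,0,0,0],
    [0,0,0,0,0,0],
  ],
)

```text
t: 16.77
eef_pos: [0.5114, 0.0543, 0.2647]
ee_rot: [3.14, 0.001, -0.01]
force: [3.8, -9.8, -1.6]
width: 0.0122
```

```bash
python3 - <<'E'
from h import *
np.set_printoptions(precision=4,suppress=True)
F=[]
for _ in range(6):
    f=arm.grab_frame("wrist"); st=arm.get_state(); F.append(np.r_[st["eef_pos"],st["force"]])
print(st["t"],np.mean(F,axis=0),st["ee_rot"],st["width"])
C=cam("wrist",st); im=cv2.GaussianBlur(f.astype(float).mean(axis=2),(0,0),.8); g0=np.gradient(im)[0]
for u in (80,120,160,200,230,246,255,264):
    r=145+abs(g0[145:158,u]).argmax(); print(u,r,at_z(C,(u,r),.12)[:2])
E
```

```text
17.0667 [ 0.5114  0.0543  0.2647  2.5059 -9.9387 -2.0758] [ 3.1399  0.0007 -0.01  ] 0.011384183800278058
80 152 [0.5695 0.1302]
120 146 [0.5719 0.1121]
160 151 [0.5694 0.0948]
200 152 [0.5688 0.0773]
230 152 [0.5687 0.0642]
246 151 [0.569  0.0572]
255 151 [0.569  0.0532]
264 151 [0.5689 0.0493]
```

The push is steady at 9.9 N with about 20 mm of travel, and the edges line up within 0.5 mm. Handing in.

```bash
python3 -c "
from station import arm
print(arm.job_done())"
```

```text
the job is handed in; nothing more can be done
None
```

The end panel is closing the open end of the box and I am still holding it there with a steady push; the job is handed in at about 17 s of the 54 s allowed.

- **Keeper lever:** I pressed the handle down until it hit its stop (9.8 N). In the scene picture the blade tip and the knob both matched the positions for 1.45 rad, fully up.
- **Panel:** I took the white full-width panel from the rack by its top edge. The orange look-alikes, divider, tube and knife were not touched.
- **Fit:** The panel looked flush in the last picture. Its side edge lines up with the wall within about 0.5 mm, and its yaw follows the box as measured. Its height was set from the grasp height, about 0.1 mm off by that reckoning; I did not measure it directly against the walls.
- **Push:** The last readings average 9.9 N against the carriage. The travel works out at about 20 mm from where contact began; I had no direct reading of the carriage.

**One leftover:** a small sideways force of about 2.5 N remains, probably friction from the jig being turned about 0.6°. The panel did not visibly shift because of it.

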